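Hold the curing box's cover at its balance point

TASK

The curing box is getting a new lid stay, so its cover must be held where it weighs nothing: press the red catch knob down, turn it a quarter turn clockwise while pressed and let it spring back up. Then take the orange handle, swing the cover up without letting it fall either way to its over-centre balance point, and finish still gripping the handle there, holding the cover still; leave the things around the box where they are.

Things in the scene. Friction and masses are not known exactly. Their poses are not given: they have to be found in the camera images.
- curing_box: fixed grey lamp-curing box for painted test strips, 120 (x) by 270 (y), body 66 high. Origin on the table under the centre of its chamber (200 wide in y, under the white cover); the catch block is on the chamber's -y side (right as seen from the robot). Own axes: x from front edge to hinge side, y to its left, z up
- cover_hinge (a point): point on the cover's hinge axis, mid-width; the axis runs along the box's y, 55 behind the box's origin, 82 above the table
- cover (a joint): white cover (112 deep, 196 wide, 8 thick, about 0.3 kg): 0 shut, grows as its front edge swings up and back, stop at 2.5 rad. Nearly frictionless: falls shut below its balance point, falls open backwards beyond. Balance point: 1.75 rad (10 degrees past upright, leaning away from the front), its side edge then lies along the yellow line on the index plate at the box's +y side
- handle_bar (a point): orange round bar, the cover's handle: 12 thick, 100 long along the box's y, on two flat arms (74 clear between); this point is its centre. Cover shut: 70 above the table, 110 in front of the box's origin, 45 clear behind it. From the hinge axis, shut: 165 to the front, 12 lower; it circles that axis with the cover. It may roll between gripping fingers, so they can point down throughout
- knob_grip (a point): centre of the red bar-shaped grip of the catch knob: 12 thick, 46 long, 24 tall, 114 above the table, over the box's point x 0, y -135. At the start its length lies along the box's y; its axis is vertical. Fingertips may reach 25 below this point before they meet the tongue
- catch_press (a joint): how far the catch knob is pressed down: 0 up, 0.006 m fully down; a spring pushes it up (3 N at the start of the travel, 6 N fully down)
- catch_turn (a joint): turn of the knob with its steel tongue, clockwise from above: 0 = tongue over the cover's edge, holding it shut; 1.57 = clear of it (end stop). A tooth blocks turning unless the knob is pressed nearly fully down; turned away from 0, the knob can spring up again when let go. Light friction then keeps it where it is left
- tube_white: bystander, loose: white oil-paint tube with dark cap, 58x188x43 mm; origin under its centre, on the table
- jar_teal: bystander, loose: paint jar with black lid, teal band, 58 across, 66 tall (mm); origin under its centre, on the table
- jar_orange: bystander, loose: paint jar with white lid, orange band, 58 across, 66 tall (mm); origin under its centre, on the table
- tube_rose: bystander, loose: rose oil-paint tube, 38x118x29 mm; origin under its centre, on the table
- wick_box: bystander, loose: small empty brown box, open at the top, 62x112x48 mm; origin under its centre, on the table
- marker: bystander, loose: black and red marker pen, 17x128x17, lying (mm); origin under its centre, on the table

How it is judged:
By the outcome, as a careful person would: the job done as asked, in the order asked, and still so for the second after the job is handed in, while the arm keeps its last pose, push and grip.
It also fails if it takes over 59 s, if anything falls off the work surface, if the arm or the gripper's body presses on something with over 40 N, if the wrist force passes 120 N, or if a joint passes its speed limit or range.

ROBOT

A 6-joint arm with a two-finger parallel gripper is mounted at the origin on a cart in front of the work surface, level with it; the furniture and walls round the work are solid. World frame = base frame: x ahead of the robot, y to its left, z up, the work surface at z = 0. Lengths are in mm, angles in rad, forces in N, time in s.
With the tool pointing down it reaches from about 325 to 1000 mm from the base axis. Payload 5.1 kg.
Tool frame: the origin (TCP) lies midway between the tips of the shut fingers; the grasp point (between the pads) lies behind it (arm.grasp_offset is the z of the grasp point in the tool frame, in mm); z points along the fingers, y is the line along which they close (so a half turn about z gives the same grasp; the last joint's range is limited). The gripper opens to 85 mm and grips with 20 to 120 N. Pads are 22 mm wide; open, the fingers measure 114 mm over their backs; the gripper's body (76 mm by 85 mm) begins 54 mm behind the grasp point. The pads swing forward as they close: fully open they stand 13 mm farther back than shut.
Start: joints at [1.128, 0.124, 1.65, -0, 1.367, -0.083], TCP at [228.877, 608.359, 231.322] pointing down, gripper open.
Joint ranges: [-2.61, 2.61], [-1.02, 2.33], [0.03, 2.71], [-1.35, 4.49], [0.32, 2.68], [-2.91, 2.91]. Speed limits (rad/s): [2.57, 2.57, 3.14, 3.14, 3.14, 3.14].

INTERFACE

Orientations are given as a unit quaternion [x, y, z, w].
In Python, from bench import sensors, read_camera, camera_params, order, arm gives the robot as it stands.
- The arm moves only by the tool play_rows, never from a script. Its argument "series" is a list of rows, each a list of 5 numbers: the shift along the tool's x, y, z in cm, then the turn about the tool's z in units of 5 degrees (1.0 is 5 degrees), then the opening, from -1 (shut) to 1 (fully open), so that 0 is half open. A call has 1 to 20 rows; each row is the pose to reach, as a shift and turn from the pose commanded when the call began, along the tool's axes at that moment; what a row does not reach only later rows make up. A row lasts 1/12 s, in which the tool goes at most 41.7 mm and 7.16 degrees, less where a joint would pass 70% of its speed; a pose out of reach is approached as far as the arm can. A call with a gripper value outside its range is refused whole. The fingers move at their own pace and stop on an object; "grip_force" is the grip in N (left out, the last holds). Time passes only in rows, so rows that repeat a pose let the fingers close. It gives the time, the measured TCP pose, the force, the opening and the grip force at its end, in the units of the state.
- sensors.get_obs(): the state, without advancing time (a new reading comes with each control period).
- read_camera(name): name is "side" or "top"; returns the picture (400x640x3 uint8, blue, green, red); there is no depth.
- camera_params(name): a dict with "K" (3x3 intrinsics, pixels), "k1" (the pictures are not rectified: a ray, as slopes to the right and down, at radius r is drawn at 1 + k1 r^2 times it, then the intrinsics apply), "world_from_camera" (4x4, takes a point from camera to world coordinates). Camera axes: x right, y up, looking along -z (the intrinsics and any distortion apply to the point x, -y, -z); pixel columns grow to the right and rows downward; lengths in mm; the calibration is good to about 2 mm. A picture is of the moment at which its call begins. camera_params takes no time and is no camera call.
- order.sign_off(): hands the job in; it is judged then, once.
The state is a dict: "t": time; "q": joint angles; "joint_velocities": joint speeds; "joint_efforts": joint torques, N m; "ee_pos": TCP position; "tool_rot": TCP orientation; "contact_force": force on the tool from outside, world axes, zero at the start; "wrist_torque": the same for the moment, N m; "gripper_width": finger opening in mm; "gripper_force": force on a finger pad.
Only numpy, scipy, OpenCV 4.12 (cv2) and the standard library are available. Lean on these libraries where they do the work, as an engineer would, in place of code of your own. Each camera call takes 0.05 s, during which the arm holds its last target. There are 200 camera calls.

## Working session

There is one attempt and no reset: what is moved stays moved. The work goes in short steps, Python scripts to look and compute and a tool call to move; the robot and the scene stay as the last step left them, time stands still between calls to the robot, and variables do not carry over. Pictures are saved under pics/ and viewed, at most 10 in all, crops included, and the job is handed in when it is done.

Besides the shell and the picture viewer there is one more tool, called after "Emit:" as a command line: name --pt "numbers of a row" for each row, then --argument value for the rest. play_rows: Moves the arm, as the interface text tells. Its arguments: {"type":"object","properties":{"series":{"type":"array"},"grip_force":{"type":"number"}},"required":["series"]}

```bash
mkdir -p pics; ls; python3 - <<'E'
from bench import sensors, read_camera, camera_params, arm
import cv2
for n in("side","top"):
    im=read_camera(n); cv2.imwrite(f"pics/{n}0.png",im)
    p=camera_params(n); print(n,p)
o=sensors.get_obs(); print(o); print(arm.grasp_offset)
E
```

```text
pics
side {'K': array([[455.25504394,   0.        , 317.08728585],
       [  0.        , 455.25504394, 205.65951186],
       [  0.        ,   0.        ,   1.        ]]), 'k1': -0.06269346195369452, 'world_from_camera': array([[ 8.55507473e-01,  1.93151357e-01, -4.80415983e-01,
        -1.95985356e+02],
       [-5.17790263e-01,  3.19944381e-01, -7.93428533e-01,
        -1.23312444e+03],
       [ 4.54596955e-04,  9.27538757e-01,  3.73726701e-01,
         6.87266817e+02],
       [ 0.00000000e+00,  0.00000000e+00,  0.00000000e+00,
         1.00000000e+00]])}
top {'K': array([[392.19001367,   0.        , 313.59907885],
       [  0.        , 392.19001367, 195.65742457],
       [  0.        ,   0.        ,   1.        ]]), 'k1': 0.0036972209503761903, 'world_from_camera': array([[-2.36335557e-02,  9.88963918e-01, -1.46259439e-01,
         4.03874465e+02],
       [-9.99621049e-01, -2.54424384e-02, -1.05090914e-02,
         4.07153310e+01],
       [-1.41143090e-02,  1.45955647e-01,  9.89190444e-01,
         1.37095607e+03],
       [ 0.00000000e+00,  0.00000000e+00,  0.00000000e+00,
         1.00000000e+00]])}
{'t': 0.1, 'q': array([ 1.12839332e+00,  1.24414103e-01,  1.65152452e+00,  1.94558580e-05,
        1.36748626e+00, -8.25913443e-02]), 'joint_velocities': array([ 0.00093751,  0.00037522, -0.00481051,  0.00070562, -0.00263303,
       -0.00030513]), 'joint_efforts': array([ 6.42074247e-04, -4.24929929e+01, -3.66653073e+01, -9.48017805e-05,
        3.85568463e-03,  8.37562851e-06]), 'ee_pos': array([228.64805212, 607.8785791 , 230.20026088]), 'tool_rot': array([ 1.78938789e-01,  9.83859782e-01, -8.82259476e-04, -2.46924310e-04]), 'contact_force': array([-0.06518952,  0.11789789,  0.08015346]), 'wrist_torque': array([ 0.01469015,  0.04383802, -0.00337427]), 'gripper_force': 0.0, 'gripper_width': 85.37351800523916}
-18.700000000000003
```

View pics/side0.png

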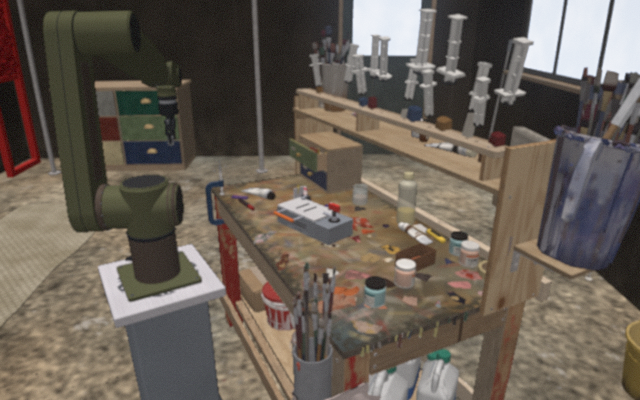

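View pics/top0.png

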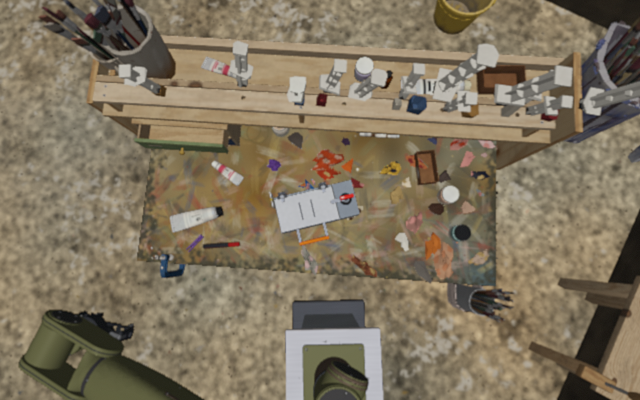

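The top view shows the box near (310,208), with the red knob at (345,199) and the orange handle at (314,239). In the side view the knob is at about (335,210) and the handle at about (286,216). Next I'll segment them by colour.

```bash
cat > h.py <<'E'
import numpy as np, cv2
from bench import sensors, read_camera, camera_params, arm
def ray(n,uv):
    p=camera_params(n);K=p["K"];M=p["world_from_camera"]
    d=np.array([(uv[0]-K[0,2])/K[0,0],(uv[1]-K[1,2])/K[1,1]]);s=d.copy()
    for _ in range(10): s=d/(1+p["k1"]*(s@s))
    v=M[:3,:3]@np.array([s[0],-s[1],-1.]); return M[:3,3],v/np.linalg.norm(v)
def plane(n,uv,z):
    c,v=ray(n,uv); return c+v*(z-c[2])/v[2]
def tri(a,b):
    c1,v1=ray("top",a);c2,v2=ray("side",b)
    t=np.linalg.lstsq(np.c_[v1,-v2],c2-c1,rcond=None)[0]
    x,y=c1+t[0]*v1,c2+t[1]*v2; return (x+y)/2,np.linalg.norm(x-y)
def project(n,X):
    p=camera_params(n);K=p["K"];M=p["world_from_camera"]
    c=M[:3,:3].T@(np.asarray(X,float)-M[:3,3]); s=np.array([c[0],-c[1]])/-c[2]
    s=s*(1+p["k1"]*(s@s)); return K[:2,:2]@s+K[:2,2]
def blobs(im,lo,hi,box,minA=8):
    x0,y0,x1,y1=box; h=cv2.cvtColor(im,cv2.COLOR_BGR2HSV)[y0:y1,x0:x1]
    m=cv2.inRange(h,lo,hi); n,l,s,c=cv2.connectedComponentsWithStats(m)
    out=[]
    for i in range(1,n):
        if s[i,4]>=minA:
            pts=np.argwhere(l==i)[:,::-1].astype(np.float32)
            out.append((s[i,4],c[i]+[x0,y0],cv2.minAreaRect(pts)))
    return sorted(out,key=lambda o:-o[0])
E
python3 - <<'E'
from h import *
T=cv2.imread("pics/top0.png");S=cv2.imread("pics/side0.png")
for n,im,b in(("top",T,(265,170,370,255)),("side",S,(265,185,365,250))):
    for nm,lo,hi in(("red",(0,150,90),(6,255,255)),("red2",(172,130,90),(180,255,255)),("or",(7,150,150),(18,255,255)),("yel",(22,110,120),(35,255,255))):
        for a,c,r in blobs(im,lo,hi,b)[:3]: print(n,nm,a,c.round(1),np.round(cv2.boxPoints(r),0).tolist())
a=cv2.resize(T[170:255,265:370],None,fx=5,fy=5,interpolation=cv2.INTER_CUBIC)
b=cv2.resize(S[185:250,265:365],None,fx=5,fy=5,interpolation=cv2.INTER_CUBIC)
cv2.imwrite("pics/ct.png",a);cv2.imwrite("pics/cs.png",b)
E
```

```text
top red 41 [355.6 183. ] [[87.0, 9.0], [92.0, 7.0], [95.0, 16.0], [90.0, 18.0]]
top red 39 [321.6 173.7] [[52.0, 2.0], [56.0, -2.0], [63.0, 5.0], [59.0, 9.0]]
top red 37 [347.5 195.9] [[77.0, 24.0], [87.0, 24.0], [87.0, 28.0], [77.0, 28.0]]
top or 109 [313.6 240.2] [[33.0, 72.0], [63.0, 65.0], [64.0, 68.0], [34.0, 76.0]]
top or 26 [326.5 176.2] [[57.0, 9.0], [58.0, 2.0], [66.0, 3.0], [65.0, 10.0]]
side red 60 [334.2 206.8] [[64.0, 19.0], [74.0, 19.0], [74.0, 25.0], [64.0, 25.0]]
side red 27 [362.6 222.1] [[96.0, 34.0], [99.0, 34.0], [99.0, 41.0], [96.0, 41.0]]
side or 49 [282.9 216. ] [[9.0, 28.0], [10.0, 26.0], [27.0, 34.0], [26.0, 36.0]]
side or 8 [363.1 230.9] [[97.0, 45.0], [99.0, 45.0], [99.0, 47.0], [97.0, 47.0]]
```

View pics/ct.png

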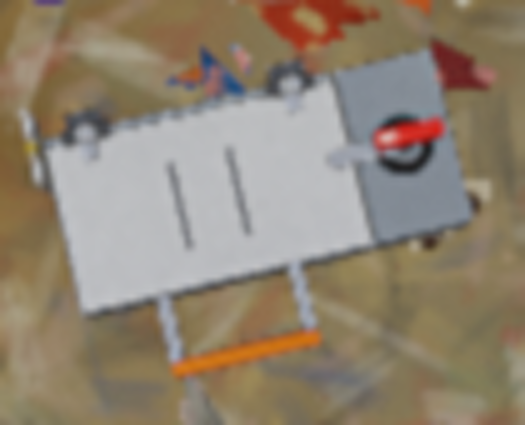

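View pics/cs.png

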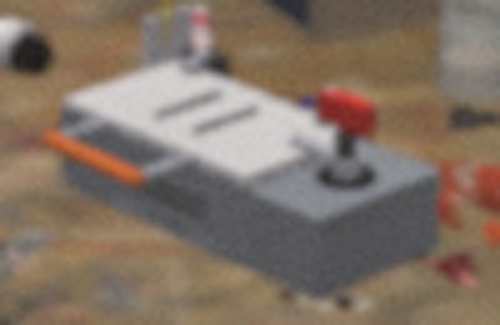

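The crops show the knob bar at top-crop (375,137)–(443,128) and side-crop centre (347,110). The handle ends are at (173,371)–(320,338) in the top crop and (43,135)–(143,180) in the side crop. The tongue points over the cover.

```bash
python3 - <<'E'
from h import *
T=cv2.imread("pics/top0.png");S=cv2.imread("pics/side0.png")
def C(u,v,x0,y0): return np.array([x0+(u+.5)/5-.5,y0+(v+.5)/5-.5])
t=lambda u,v:C(u,v,265,170); s=lambda u,v:C(u,v,265,185)
kn,e=tri(t(409,133),s(347,112)); print("knob",kn.round(1),e.round(1))
L,e1=tri(t(174,370),s(44,136));R,e2=tri(t(320,338),s(143,180));
print("bar",L.round(1),R.round(1),((L+R)/2).round(1),e1.round(1),e2.round(1),np.linalg.norm(L-R).round(1))
# plane-based
a,b=plane("top",t(174,370),72),plane("top",t(320,338),72)
h=(a+b)/2; y=(a-b)[:2];print("plane bar",h.round(1),np.linalg.norm(y).round(1),"yaw",np.degrees(np.arctan2(-y[0],y[1])).round(2))
print("knob plane",plane("top",t(409,133),126).round(1), plane("side",s(347,112),114).round(1))
ys=[]
for p,q,z in(((82,313),(375,243),82),((47,147),(335,75),86),((340,75),(433,50),70),((375,243),(472,218),70)):
    A,B=plane("top",t(*p),z),plane("top",t(*q),z);d=(A-B)[:2];ys.append(np.degrees(np.arctan2(-d[0],d[1])))
print("yaws",np.round(ys,2))
# predict from handle + knob: knob-handle in box axes = (110,-135)
d=kn-(L+R)/2; yw=np.arctan2(d[1],d[0])-np.arctan2(-135,110); print("yaw by kn-bar",np.degrees(yw),np.linalg.norm(d[:2]),np.hypot(110,135))
E
```

```text
knob [585.5 -52.1 112.3] 0.0
bar [436.7 105.6  70.6] [458.5   7.3  68.8] [447.6  56.4  69.7] 2.3 4.6 100.7
plane bar [447.   56.7  72. ] 98.4 yaw 10.91
knob plane [583.5 -51.1 126. ] [583.2 -55.6 114. ]
yaws [12.02 12.74 13.76 13.04]
yaw by kn-bar 12.613141058992637 175.42001599056394 174.14074767268
```

```bash
cat >> h.py <<'E'
from scipy.spatial.transform import Rotation as Ro
YAW=12.5; KN=np.array([584.5,-52,113]); BAR=np.array([447.5,56.5,70]); 
BX=np.array([np.cos(np.radians(YAW)),np.sin(np.radians(YAW)),0])
HG=BAR+165*BX; HG[2]=82
def move(p,ydeg,p0=None,q0=None):
    "shift (cm, tool axes) and turn units from pose to TCP p with tool y at world angle ydeg"
    o=sensors.get_obs(); p0=o["ee_pos"] if p0 is None else p0; R=Ro.from_quat(o["tool_rot"] if q0 is None else q0)
    d=R.inv().apply(np.asarray(p)-p0)/10; y=R.as_matrix()[:,1]
    t=(np.degrees(np.arctan2(y[1],y[0]))-ydeg+180)%360-180
    return d.round(2),round(t/5,2)
E
python3 - <<'E'
from h import *
print(move([584.5,-52,200],12.5,np.array([228.877,608.359,231.322])))
for z in(200,300,400): print(plane("top",(330,126),z).round(0))
o=HG-55*BX; print("hinge",HG.round(1),"pred knob",o-135*np.array([-BX[1],BX[0],0]))
E
```

```text
(array([-56.54, -49.28,   3.21]), np.float64(11.38))
[794.  -3. 200.]
[760.   1. 300.]
[727.   5. 400.]
hinge [608.6  92.2  82. ] pred knob [584.11190866 -51.49160343  82.        ]
```

Emit:
play_rows --pt "-56.5 -49.3 0 11.4 0.2" --pt "-56.5 -49.3 0 11.4 0.2" --pt "-56.5 -49.3 0 11.4 0.2" --pt "-56.5 -49.3 0 11.4 0.2" --pt "-56.5 -49.3 0 11.4 0.2" --pt "-56.5 -49.3 0 11.4 0.2" --pt "-56.5 -49.3 0 11.4 0.2" --pt "-56.5 -49.3 0 11.4 0.2" --pt "-56.5 -49.3 0 11.4 0.2" --pt "-56.5 -49.3 0 11.4 0.2" --pt "-56.5 -49.3 0 11.4 0.2" --pt "-56.5 -49.3 0 11.4 0.2" --pt "-56.5 -49.3 0 11.4 0.2" --pt "-56.5 -49.3 0 11.4 0.2" --pt "-56.5 -49.3 0 11.4 0.2" --pt "-56.5 -49.3 0 11.4 0.2" --pt "-56.5 -49.3 3 11.4 0.2" --pt "-56.5 -49.3 6 11.4 0.2" --pt "-56.5 -49.3 6 11.4 0.2" --pt "-56.5 -49.3 6 11.4 0.2"

```text
t: 1.77
ee_pos: [582.1, -54.5, 165.7]
tool_rot: [0.628, 0.778, -0.002, -0.004]
contact_force: [-1.2, -0.1, -0.6]
gripper_width: 51.6
gripper_force: 0.0
```

Emit:
play_rows --pt "0 0 0 0 0.2" --pt "0 0 0 0 0.2"

```text
t: 1.93
ee_pos: [584.2, -51.4, 172.0]
tool_rot: [0.627, 0.779, 0.0, 0.0]
contact_force: [0.3, -0.3, 1.2]
gripper_width: 51.5
gripper_force: 0.0
```

```bash
python3 - <<'E'
from h import *
o=sensors.get_obs();print(o["ee_pos"].round(1),o["q"].round(3),Ro.from_quat(o["tool_rot"]).as_matrix().round(3).tolist())
S=read_camera("side");T=read_camera("top")
b=cv2.resize(S[130:250,265:365],None,fx=5,fy=5,interpolation=cv2.INTER_CUBIC);cv2.imwrite("pics/s1.png",b)
print("tcp px",project("side",o["ee_pos"]),project("side",KN))
print(move([584.5,-52,95],12.5))
E
```

```text
[584.2 -51.4 172. ] [-0.18   0.029  1.853  0.     1.259 -0.396] [[-0.215, 0.977, 0.0], [0.977, 0.215, 0.0], [0.0, 0.001, -1.0]]
tcp px [333.82214914 190.2954458 ] [333.74747292 206.85480423]
(array([-0.08, -0.05,  7.81]), np.float64(-0.01))
```

View pics/s1.png

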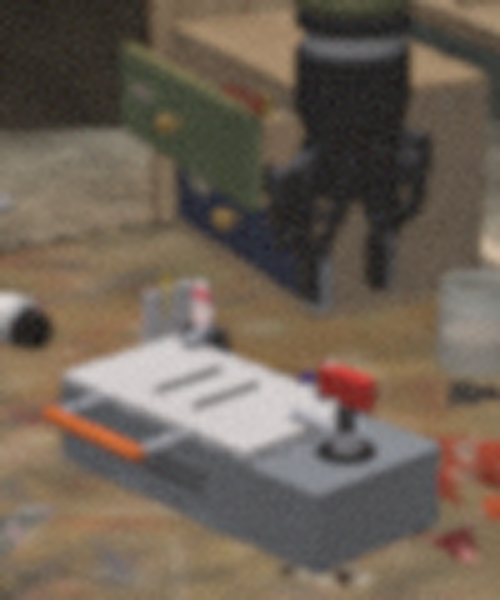

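The fingertips straddle crop x≈349 and the knob is at (347,388), so they are aligned. I'll descend and close.

Emit:
play_rows --pt "0 0 2 0 0.2" --pt "0 0 4 0 0.2" --pt "0 0 5.5 0 0.2" --pt "0 0 6.7 0 0.2" --pt "0 0 7.6 0 0.2" --pt "0 0 7.6 0 0.2" --pt "0 0 7.6 0 -1" --pt "0 0 7.6 0 -1" --pt "0 0 7.6 0 -1" --pt "0 0 7.6 0 -1" --pt "0 0 7.6 0 -1" --pt "0 0 7.6 0 -1" --grip_force 40

```text
t: 3.03
ee_pos: [582.1, -52.6, 95.6]
tool_rot: [0.627, 0.779, -0.002, -0.002]
contact_force: [-8.5, -2.0, 3.8]
gripper_width: 12.8
gripper_force: 39.0
```

Emit:
play_rows --pt "0 -0.2 0.2 0 -1" --pt "0 -0.2 0.4 0 -1" --pt "0 -0.2 0.6 0 -1" --pt "0 -0.2 0.7 0 -1" --pt "0 -0.2 0.7 0 -1" --pt "0 -0.2 0.7 0 -1" --grip_force 60

```text
t: 3.53
ee_pos: [582.2, -52.8, 91.1]
tool_rot: [0.627, 0.779, -0.001, -0.0]
contact_force: [-9.9, -0.3, 13.0]
gripper_width: 11.7
gripper_force: 59.8
```

Emit:
play_rows --pt "0 0 0.1 1 -1" --pt "0 0 0.1 2 -1" --pt "0 0 0.1 3 -1" --pt "0 0 0.1 4 -1" --pt "0 0 0.1 5 -1" --pt "0 0 0.1 6 -1"

```text
t: 4.03
ee_pos: [582.9, -52.8, 91.0]
tool_rot: [0.808, 0.589, 0.0, 0.001]
contact_force: [-10.4, 0.8, 16.0]
gripper_width: 11.8
gripper_force: 60.0
```

Emit:
play_rows --pt "0 0 0 1 -1" --pt "0 0 0 2 -1" --pt "0 0 0 3 -1" --pt "0 0 0 4 -1" --pt "0 0 0 5 -1" --pt "0 0 0 6 -1" --pt "0 0 0 7 -1" --pt "0 0 0 8 -1" --pt "0 0 0 9 -1" --pt "0 0 0 10 -1" --pt "0 0 0 11 -1" --pt "0 0 0 12 -1" --pt "0 0 0 12.4 -1" --pt "0 0 0 12.4 -1" --pt "0 0 0 12.4 -1"

```text
t: 5.28
ee_pos: [583.7, -53.8, 91.1]
tool_rot: [0.996, 0.091, 0.001, 0.002]
contact_force: [-5.8, -3.7, 13.8]
gripper_width: 11.7
gripper_force: 60.1
```

Emit:
play_rows --pt "0 0 -0.3 -0.3 -1" --pt "0 0 -0.6 -0.4 -1" --pt "0 0 -0.7 -0.4 -1" --pt "0 0 -0.7 -0.4 0.2" --pt "0 0 -0.7 -0.4 0.2" --pt "0 0 -0.7 -0.4 0.2" --pt "0 0 -0.7 -0.4 0.2" --pt "0 0 -3 -0.4 0.2" --pt "0 0 -6 -0.4 0.2" --pt "0 0 -10 -0.4 0.2" --pt "0 0 -12 -0.4 0.2" --pt "0 0 -12 -0.4 0.2"

```text
t: 6.28
ee_pos: [585.4, -52.6, 214.0]
tool_rot: [0.994, 0.108, 0.005, 0.001]
contact_force: [1.5, 0.6, 0.7]
gripper_width: 51.2
gripper_force: 0.0
```

```bash
python3 - <<'E'
from h import *
o=sensors.get_obs();print(o["ee_pos"].round(1),o["contact_force"].round(1))
S=read_camera("side");T=read_camera("top")
b=cv2.resize(S[150:250,265:365],None,fx=5,fy=5,interpolation=cv2.INTER_CUBIC);cv2.imwrite("pics/s2.png",b)
print(move([447,56.5,170],12.5))
E
```

```text
[585.4 -52.6 214. ] [1.5 0.6 0.7]
(array([-10.92, -13.53,   3.77]), np.float64(-18.02))
```

View pics/s2.png

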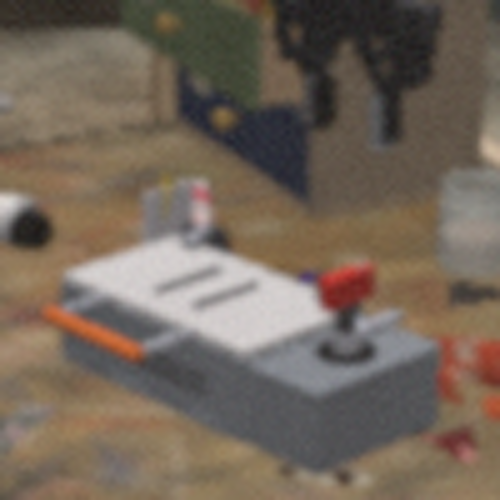

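The tongue now points backward (≈(380,320) in the crop), the knob is up and the cover is free. Next is the handle.

Emit:
play_rows --pt "-10.9 -13.5 0 -18 0" --pt "-10.9 -13.5 0 -18 0" --pt "-10.9 -13.5 0 -18 0" --pt "-10.9 -13.5 0 -18 0" --pt "-10.9 -13.5 0 -18 0" --pt "-10.9 -13.5 0 -18 0" --pt "-10.9 -13.5 2 -18 0" --pt "-10.9 -13.5 4 -18 0" --pt "-10.9 -13.5 6 -18 0" --pt "-10.9 -13.5 8 -18 0" --pt "-10.9 -13.5 8 -18 0" --pt "-10.9 -13.5 8 -18 0" --pt "-10.9 -13.5 8 -18 0" --pt "-10.9 -13.5 8 -18 0" --pt "-10.9 -13.5 8 -18 0" --pt "-10.9 -13.5 8 -18 0"

```text
t: 7.72
ee_pos: [445.9, 56.1, 126.1]
tool_rot: [0.627, 0.779, -0.001, -0.001]
contact_force: [0.2, -0.4, 0.8]
gripper_width: 42.9
gripper_force: 0.0
```

```bash
python3 - <<'E'
from h import *
print(move([446.5,56.5,50.5],12.5))
S=read_camera("side")
b=cv2.resize(S[150:250,245:345],None,fx=5,fy=5,interpolation=cv2.INTER_CUBIC);cv2.imwrite("pics/s3.png",b)
print(project("side",sensors.get_obs()["ee_pos"]))
E
```

```text
(array([0.02, 0.08, 7.56]), np.float64(-0.04))
[282.11782503 200.82422952]
```

View pics/s3.png

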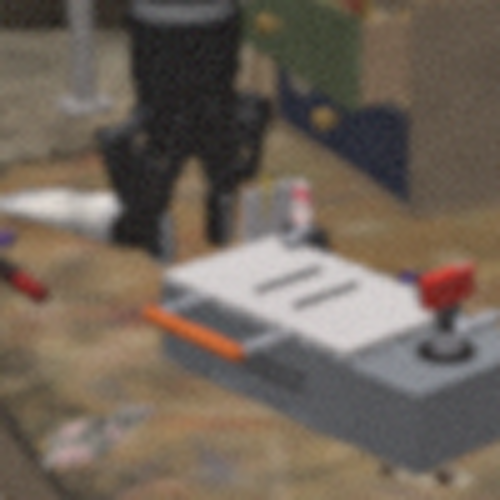

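The fingertips (≈(160,255) and (217,240)) straddle the bar (centre ≈(194,333)). I'll descend and close.

Emit:
play_rows --pt "0 0 2 0 0" --pt "0 0 4 0 0" --pt "0 0 5.5 0 0" --pt "0 0 6.8 0 0" --pt "0 0 7.5 0 0" --pt "0 0 7.5 0 0" --pt "0 0 7.5 0 -1" --pt "0 0 7.5 0 -1" --pt "0 0 7.5 0 -1" --pt "0 0 7.5 0 -1" --pt "0 0 7.5 0 -1" --pt "0 0 7.5 0 -1" --grip_force 50

```text
t: 8.77
ee_pos: [445.8, 55.7, 53.4]
tool_rot: [0.627, 0.779, -0.001, -0.001]
contact_force: [-7.0, -2.0, 6.5]
gripper_width: 10.1
gripper_force: 48.8
```

```bash
python3 - <<'E'
from h import *
f=lambda t:np.array([165-165*np.cos(t)-12*np.sin(t),165*np.sin(t)-12*np.cos(t)+12])/10
for a,b,n in((0,.6,12),(.6,1.3,14),(1.3,1.75,12)):
    print([[0,round(float(u),2),round(float(-v),2),0,-1] for u,v in (f(t)-f(a) for t in np.linspace(a,b,n+1)[1:])])
E
```

```text
[[0, -0.04, -0.83, 0, -1], [0, -0.04, -1.65, 0, -1], [0, 0.01, -2.48, 0, -1], [0, 0.09, -3.3, 0, -1], [0, 0.22, -4.12, 0, -1], [0, 0.38, -4.93, 0, -1], [0, 0.59, -5.73, 0, -1], [0, 0.84, -6.52, 0, -1], [0, 1.12, -7.3, 0, -1], [0, 1.44, -8.06, 0, -1], [0, 1.81, -8.8, 0, -1], [0, 2.2, -9.53, 0, -1]]
[[0, 0.43, -0.7, 0, -1], [0, 0.9, -1.39, 0, -1], [0, 1.4, -2.04, 0, -1], [0, 1.94, -2.67, 0, -1], [0, 2.5, -3.28, 0, -1], [0, 3.1, -3.85, 0, -1], [0, 3.72, -4.4, 0, -1], [0, 4.37, -4.91, 0, -1], [0, 5.04, -5.39, 0, -1], [0, 5.74, -5.83, 0, -1], [0, 6.46, -6.24, 0, -1], [0, 7.2, -6.62, 0, -1], [0, 7.95, -6.95, 0, -1], [0, 8.73, -7.25, 0, -1]]
[[0, 0.59, -0.2, 0, -1], [0, 1.18, -0.37, 0, -1], [0, 1.78, -0.53, 0, -1], [0, 2.39, -0.66, 0, -1], [0, 3.0, -0.77, 0, -1], [0, 3.62, -0.85, 0, -1], [0, 4.23, -0.91, 0, -1], [0, 4.85, -0.95, 0, -1], [0, 5.47, -0.97, 0, -1], [0, 6.09, -0.96, 0, -1], [0, 6.71, -0.93, 0, -1], [0, 7.33, -0.87, 0, -1]]
```

Emit:
play_rows --pt "0 0 -0.4 0 -1" --pt "0 0 -0.8 0 -1" --pt "0 0 -1.6 0 -1" --pt "0 0 -2.5 0 -1" --pt "0 0.1 -3.3 0 -1" --pt "0 0.2 -4.1 0 -1" --pt "0 0.2 -4.1 0 -1" --pt "0 0.2 -4.1 0 -1"

```text
t: 9.43
ee_pos: [447.6, 56.1, 94.3]
tool_rot: [0.627, 0.779, -0.001, -0.001]
contact_force: [-7.8, -4.5, 0.1]
gripper_width: 10.1
gripper_force: 48.9
```

```bash
python3 - <<'E'
from h import *
S=read_camera("side")
b=cv2.resize(S[150:250,245:345],None,fx=5,fy=5,interpolation=cv2.INTER_CUBIC);cv2.imwrite("pics/s4.png",b)
E
```

```text
(no output)
```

View pics/s4.png

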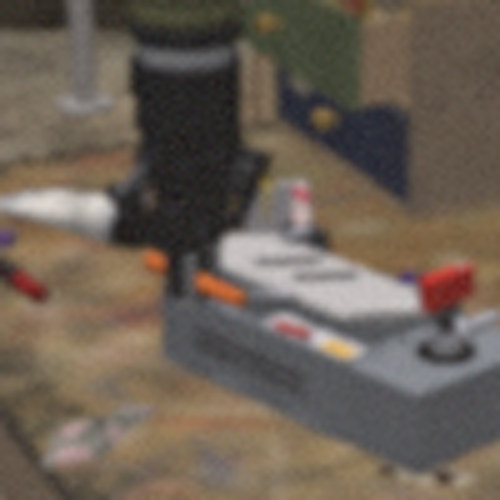

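The cover rises with the bar held firmly (bar ≈(195,278)). I'll continue along the arc.

Emit:
play_rows --pt "0 0.2 -0.8 0 -1" --pt "0 0.4 -1.6 0 -1" --pt "0 0.6 -2.4 0 -1" --pt "0 0.9 -3.2 0 -1" --pt "0 1.2 -3.95 0 -1" --pt "0 1.6 -4.7 0 -1" --pt "0 2.0 -5.4 0 -1" --pt "0 2.4 -6.1 0 -1" --pt "0 2.9 -6.8 0 -1" --pt "0 3.4 -7.45 0 -1" --pt "0 3.9 -8.1 0 -1" --pt "0 4.5 -8.7 0 -1" --pt "0 4.5 -8.7 0 -1"

```text
t: 10.57
ee_pos: [491.5, 65.6, 185.5]
tool_rot: [0.627, 0.779, -0.002, -0.001]
contact_force: [-20.5, -5.8, 17.9]
gripper_width: 10.2
gripper_force: 49.3
```

Emit:
play_rows --pt "0 0 0 0 -1" --pt "0 0 0 0 -1" --pt "0 0 0 0 -1"

```text
t: 10.82
ee_pos: [490.7, 65.4, 184.7]
tool_rot: [0.627, 0.779, -0.003, -0.001]
contact_force: [-20.0, -5.9, 17.4]
gripper_width: 10.0
gripper_force: 49.2
```

Emit:
play_rows --pt "0 -0.1 -0.2 0 -1" --pt "0 -0.3 -0.3 0 -1" --pt "0 -0.3 -0.3 0 -1" --pt "0 -0.3 -0.3 0 -1"

```text
t: 11.15
ee_pos: [490.0, 65.3, 184.3]
tool_rot: [0.627, 0.779, 0.0, 0.001]
contact_force: [-2.0, -2.9, -0.6]
gripper_width: 9.9
gripper_force: 49.6
```

Emit:
play_rows --pt "0 0.6 -0.6 0 -1" --pt "0 1.25 -1.2 0 -1" --pt "0 1.95 -1.75 0 -1" --pt "0 2.65 -2.25 0 -1" --pt "0 3.35 -2.7 0 -1" --pt "0 4.1 -3.15 0 -1" --pt "0 4.9 -3.55 0 -1" --pt "0 5.7 -3.9 0 -1" --pt "0 6.5 -4.2 0 -1" --pt "0 7.3 -4.5 0 -1" --pt "0 7.3 -4.5 0 -1" --pt "0 7.3 -4.5 0 -1" --pt "0 7.3 -4.5 0 -1"

```text
t: 12.23
ee_pos: [562.4, 80.9, 231.9]
tool_rot: [0.627, 0.779, 0.001, 0.002]
contact_force: [-3.8, -3.5, 9.2]
gripper_width: 9.8
gripper_force: 49.9
```

Emit:
play_rows --pt "0 0 -0.2 0 -1" --pt "0 0 -0.25 0 -1" --pt "0 0 -0.25 0 -1"

```text
t: 12.48
ee_pos: [561.4, 80.7, 231.7]
tool_rot: [0.627, 0.779, -0.0, 0.001]
contact_force: [-2.2, -5.0, 3.5]
gripper_width: 9.8
gripper_force: 49.4
```

```bash
python3 - <<'E'
from h import *
o=sensors.get_obs();print(o["ee_pos"].round(1),o["contact_force"].round(1),o["wrist_torque"].round(2),(o["ee_pos"]@BX).round(1))
S=read_camera("side");T=read_camera("top");cv2.imwrite("pics/S5f.png",S);cv2.imwrite("pics/T5f.png",T)
print(project("side",o["ee_pos"]+[0,0,14]))
for n,im,b in(("top",T,(265,150,370,255)),("side",S,(265,150,365,250))):
    for a,c,r in blobs(im,(5,140,120),(18,255,255),b,5)[:5]: print(n,a,c.round(1),(cv2.boxPoints(r)+b[:2]).round(0).tolist())
b=cv2.resize(S[140:240,270:370],None,fx=6,fy=6,interpolation=cv2.INTER_CUBIC);cv2.imwrite("pics/s5.png",b)
E
```

```text
[561.4  80.7 231.7] [-2.2 -5.   3.5] [-0.83  0.62 -0.05] 565.5
[307.6620595  160.18374383]
top 352 [329.  162.7] [[311.0, 158.0], [334.0, 142.0], [350.0, 166.0], [327.0, 182.0]]
top 93 [347.8 165.3] [[341.0, 166.0], [351.0, 156.0], [358.0, 164.0], [349.0, 173.0]]
top 18 [265.7 204.1] [[265.0, 200.0], [267.0, 200.0], [267.0, 209.0], [265.0, 209.0]]
top 17 [289.3 202.3] [[288.0, 200.0], [291.0, 200.0], [291.0, 204.0], [288.0, 204.0]]
top 5 [317.4 195.2] [[317.0, 194.0], [318.0, 194.0], [318.0, 196.0], [317.0, 196.0]]
side 31 [314. 163.] [[309.0, 163.0], [310.0, 160.0], [319.0, 163.0], [318.0, 166.0]]
side 29 [362.4 221.3] [[360.0, 218.0], [364.0, 218.0], [364.0, 225.0], [360.0, 225.0]]
side 22 [354.  224.1] [[353.0, 217.0], [355.0, 217.0], [355.0, 229.0], [353.0, 229.0]]
side 13 [363.2 231. ] [[362.0, 229.0], [364.0, 229.0], [364.0, 233.0], [362.0, 233.0]]
side 12 [300.5 159. ] [[299.0, 158.0], [302.0, 158.0], [302.0, 160.0], [299.0, 160.0]]
```

View pics/s5.png

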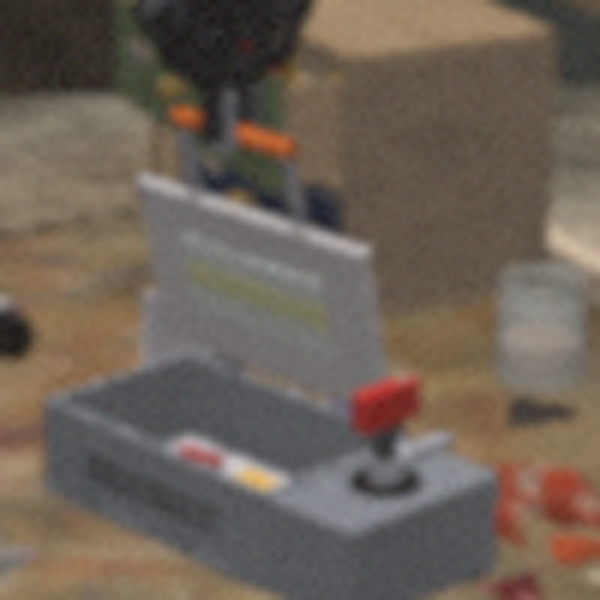

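The bar ends are at crop (168,113) and (298,147). The bar sits about 9 mm above the TCP, so it has slipped toward the tips but is still held. I'll continue to the balance point with a slight downward bias.

Emit:
play_rows --pt "0 0.4 0 0 -1" --pt "0 0.8 -0.1 0 -1" --pt "0 1.6 -0.2 0 -1" --pt "0 2.4 -0.3 0 -1" --pt "0 3.2 -0.4 0 -1" --pt "0 4.0 -0.4 0 -1" --pt "0 4.8 -0.4 0 -1" --pt "0 5.4 -0.4 0 -1" --pt "0 5.9 -0.4 0 -1" --pt "0 6.2 -0.35 0 -1" --pt "0 6.4 -0.3 0 -1" --pt "0 6.4 -0.3 0 -1" --pt "0 6.4 -0.3 0 -1"

```text
t: 13.67
ee_pos: [625.3, 94.7, 235.5]
tool_rot: [0.627, 0.779, 0.002, 0.002]
contact_force: [2.0, -4.9, 5.6]
gripper_width: 10.0
gripper_force: 52.2
```

```bash
python3 - <<'E'
from h import *
o=sensors.get_obs();print(o["ee_pos"].round(1),(o["ee_pos"]@BX).round(1),o["contact_force"].round(1),o["wrist_torque"].round(2),o["gripper_width"])
E
```

```text
[625.3  94.7 235.5] 631.0 [ 2.  -4.9  5.6] [-0.67 -0.39 -0.04] 9.958966326470957
```

```bash
python3 - <<'E'
from h import *
S=read_camera("side");T=read_camera("top")
a=cv2.resize(S[130:230,280:380],(390,390),interpolation=cv2.INTER_CUBIC)
b=cv2.resize(T[140:240,260:360],(390,390),interpolation=cv2.INTER_CUBIC)
cv2.imwrite("pics/s6.png",np.hstack([a,b]))
th=1.75; Y=np.array([-BX[1],BX[0],0])
for t in(1.65,1.75,1.85):
    u=(-np.cos(t)*BX+np.sin(t)*np.array([0,0,1])); w=np.sin(t)*BX+np.cos(t)*np.array([0,0,1])
    r=[]
    for y in(-50,50): r.append(((project("side",HG-[1.5,.3,0]+165*u-12*w+y*Y)-[280,130])*3.9).round(0))
    for y in(-98,98): r.append(((project("side",HG-[1.5,.3,0]+120*u+y*Y)-[280,130])*3.9).round(0))
    print(t,r)
E
```

```text
1.65 [array([185., 117.]), array([109.,  95.]), array([230., 176.]), array([ 82., 130.])]
1.75 [array([199., 114.]), array([122.,  92.]), array([240., 175.]), array([ 91., 129.])]
1.85 [array([211., 113.]), array([135.,  92.]), array([249., 175.]), array([100., 129.])]
```

View pics/s6.png

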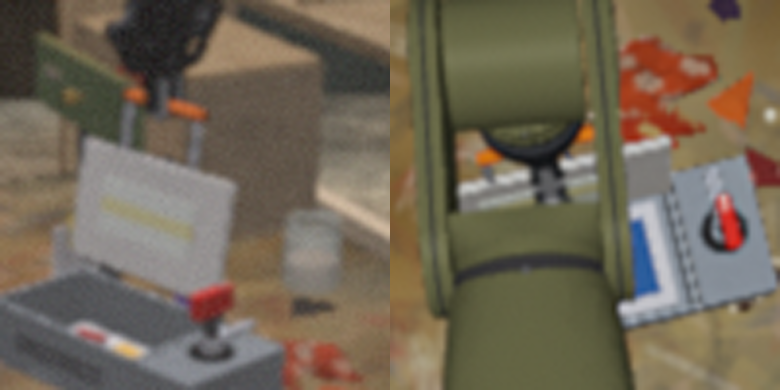

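The side crop shows bar ends at about (122,93) and (210,114) against a prediction for 1.75 rad of (122,92) and (199,114). The cover edge reads slightly under, and the arm's own position gives about 1.755 rad. I'll settle and confirm it is still.

Emit:
play_rows --pt "0 -0.05 0 0 -1" --pt "0 -0.05 0 0 -1" --pt "0 -0.05 0 0 -1" --pt "0 -0.05 0 0 -1" --pt "0 -0.05 0 0 -1" --pt "0 -0.05 0 0 -1" --grip_force 60

```text
t: 14.27
ee_pos: [624.7, 94.5, 235.6]
tool_rot: [0.627, 0.779, 0.002, 0.002]
contact_force: [2.1, -4.8, 5.5]
gripper_width: 9.5
gripper_force: 58.9
```

```bash
python3 - <<'E'
from h import *
from bench import order
o=sensors.get_obs();print(o["t"],o["ee_pos"].round(1),(o["ee_pos"]@BX).round(1),o["contact_force"].round(1),np.abs(o["joint_velocities"]).max().round(4),o["gripper_width"].round(1))
if abs(o["ee_pos"]@BX-630.3)<2 and np.abs(o["joint_velocities"]).max()<.03: print(order.sign_off())
E
```

```text
Traceback (most recent call last):
AttributeError: 'float' object has no attribute 'round'
```

```bash
python3 - <<'E'
from h import *
from bench import order
o=sensors.get_obs();v=np.abs(o["joint_velocities"]).max();s=o["ee_pos"]@BX;print(s,v)
if abs(s-630.3)<2 and v<.03: print(order.sign_off())
E
```

```text
630.3616721234271 0.0015671069485201064
the job is handed in; nothing more can be done
None
```

The job is handed in: the catch knob is pressed, turned clear and sprung back up. The gripper holds the cover still by its handle at about 1.75 rad, worked out from the arm's position and a side view because I could not see the yellow line itself.

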